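Level the rocking plate by the free foot knob and stand the block level on it

TASK

Level the small tilted plate on the levelling stand by turning whichever of its two end knobs can be reached without disturbing what has been left on the stand, and stand the short block level upright on the middle of the plate, lengthwise, as a check. The block level lies in the sloping wooden cradle. Leave everything else where it stands.

Things in the scene. Friction and masses are not known exactly. Their poses are not given: they have to be found in the camera images.
- stand: Fixed levelling stand with a grey bedplate 300 x 170 x 12 mm on the bench, turned any way round; origin at the centre of its underside, x axis along its length (through both knobs), z up. An aluminium plate rocks on a pivot across its middle (along the stand's y axis, 42 mm above the bench), and a knob stands 125 mm from the middle at each end of the x axis.
- plate_top (a point): Centre of the rocking aluminium plate's top face, 60 mm above the bench when level. The top is 160 mm along the plate's x axis and 90 mm along its y axis; forked ears (top in the same plane) reach out to 142 mm from the centre at both ends. z is the normal of the top face and is vertical when the plate is level. At the start it is tilted 0.07 to 0.13 rad about its y axis.
- knob_1_grip (a point): Knob at the stand's +x end: a black upright bar handle 38 mm long, 12 mm wide and 26 mm high, that turns about the vertical; this point is its centre, 103 mm above the bench. x axis along the bar, y across it (grip it there). Below the bar is only a thin neck and the screw. The knob stays at its height; it is stiff enough (about 0.06 N m) to stay where it is left.
- knob_2_grip (a point): The same knob at the stand's -x end.
- knob_1 (a joint): Angle of knob 1 in rad, growing as it is turned clockwise seen from above; 0 when the plate is level. The two knobs are linked by a chain under the guard, so that either works both screws: when one turns, the other turns as far the opposite way. Turning a knob clockwise raises the plate at that knob's end (and lowers the other end), by 0.05 rad of plate tilt per rad of knob; anticlockwise lowers it. At the start knob 1 reads -2.6 to -1.4. End stops at -3.1 and 3.1.
- knob_2 (a joint): Angle of knob 2, growing clockwise from above: always minus that of knob 1.
- block_level_center (a point): Centre of the loose block level, a plain dark steel block 28 mm thick (its x axis), 110 mm long (its y axis) and 40 mm high (its z axis), with a vial in its top; 0.2 to 0.45 kg. It lies in the cradle with its top leaning 35 degrees from vertical; its lower 14 mm are hidden between the cradle's walls, the upper 26 mm stand free and can be gripped across the thickness. It draws out along its own z axis.
- cradle_seat (a point): Fixed sloping wooden cradle, a channel 31 mm wide and 116 mm long between walls, open at the top, in which the block level lies; this point is the middle of the channel's floor, 36 mm above the bench. Its frame is that of the cradle's foot (not sloped): z up, y along the channel; the channel's opening leans to -x by 35 degrees. The foot is 75 x 130 mm.
- spray_can: Upright spray can with a cap, 66 mm across and 202 mm high, standing loose on the bedplate (top 214 mm above the bench) close beside one of the two knobs (its axis about 54 to 57 mm from the knob's), where it takes the room that a gripper needs; not to be moved. Origin at the centre of its underside.
- black_tape: Roll of black tape lying flat, 68 mm across and 18 mm high, loose on the bedplate beside the other knob, well below the knob's bar; not to be moved. Origin at the centre of its underside.
- sanding_block: Bystander: brown sanding block lying on the bench, 60 x 100 x 31 mm, at the side of the stand opposite to the cradle. Origin at the centre of its underside.
- wood_offcut: Bystander: wooden offcut, 45 x 140 x 32 mm, lying behind the stand. Origin at the centre of its underside.

How it is judged:
At the end, for the whole second after the job is handed in: The plate is level within 0.02 rad, and the block level stands upright on it, released and at rest, its centre within 40 mm along and 25 mm across of the plate's centre, its length within 0.2 rad of the plate's length. The spray can, the tape and the other things still stand where they did (angle between plate_top's own z axis and vertical below 0.02 rad and angle between block_level_center's own z axis and vertical below 0.06 rad and z of block_level_center in the frame of plate_top between 0.016 and 0.024 m and x of block_level_center in the frame of plate_top between -0.04 and 0.04 m and y of block_level_center in the frame of plate_top between -0.025 and 0.025 m and angle between the y axis of block_level_center and the x axis of plate_top, either way round below 0.2 rad); the robot touches nothing.
It fails at once if the spray can is moved by more than 15 mm or tipped (distance of spray_can from where it was at the start of the episode above 0.015 m or angle between spray_can's own z axis and vertical above 0.25 rad).
It fails at once if the black tape is moved by more than 15 mm (distance of black_tape from where it was at the start of the episode above 0.015 m).
It fails at once if a bystander (sanding block, wooden offcut) is moved by more than 20 mm (distance of any of sanding_block, wood_offcut from where it was at the start of the episode above 0.02 m).
It also fails if it takes over 61 s, if anything falls off the work surface, if the arm or the gripper's body presses on something with over 40 N, if the wrist force passes 120 N, or if a joint passes its speed limit or range.

ROBOT

A 7-joint arm with a two-finger parallel gripper is mounted at the origin on a cart in front of the work surface, level with it; the furniture and walls round the work are solid. World frame = base frame: x ahead of the robot, y to its left, z up, the work surface at z = 0. Lengths are in m, angles in rad, forces in N, time in s.
With the tool pointing down it reaches from about 0.4 to 0.875 m from the base axis. Payload 6.5 kg.
Tool frame: the origin (TCP) lies midway between the tips of the shut fingers; the grasp point (between the pads) lies bot.grip_point_offset behind it (bot.grip_point_offset is the distance from the TCP to the grasp point, in m); z points along the fingers, y is the direction in which the jaws open and shut (so a half turn about z gives the same grasp; the last joint's range is limited). The gripper opens to 85 mm and grips with 20 to 120 N. Pads are 22 mm wide; open, the fingers measure 114 mm over their backs; the gripper's body (76 mm by 85 mm) begins 54 mm behind the grasp point. The pads swing forward as they close: fully open they stand 13 mm farther back than shut.
Start: joints at [1.187, 0.536, -0.004, 1.538, 0.003, 1.067, -0.071], TCP at [0.203, -0.617, 0.231] pointing down, gripper open.
Joint ranges: [-2.7, 2.7], [-0.37, 2.16], [-1.27, 1.26], [0.24, 2.4], [-1.31, 4.45], [0.19, 1.91], [-2.76, 2.76]. Speed limits (rad/s): [2.39, 2.39, 3.14, 3.14, 3.14, 3.14, 3.14].

INTERFACE

Orientations are given as a rotation vector (axis times angle).
In Python, from rig import monitor, cams, ticket, spotter, bot gives the robot as it stands.
- The arm moves only by the tool servo_tool, never from a script. Its argument "increments" is a list that holds one entry, the list of rows, each a list of 7 numbers: the shift along the world's x, y, z in mm, then the turn, a rotation vector about the world's x, y, z in degrees, then the finger opening in mm, from 0 to 85.4. A call has 1 to 8 rows; each row shifts and turns the commanded pose from where the row before left it; what a row does not reach is not made up. A row lasts 1/8 s, in which the tool goes at most 62.5 mm and 10.7 degrees, less where a joint would pass 70% of its speed; a pose out of reach is approached as far as the arm can. A call is refused whole if a number of a shift passes 62.5 or a number of a turn 10.7, either way. A call with a gripper value outside its range is refused whole. The fingers move at their own pace and stop on an object; the grip force is fixed at half the most. Time passes only in rows, so rows that do not move let the fingers close. It gives the time, the measured TCP pose, the force and the opening at its end, in the units of the state.
- monitor.get_state(): the state, without advancing time (a new reading comes with each control period).
- cams.grab_frame(name): name is "scene" or "side" or "wrist"; returns the picture (420x560x3 uint8, blue, green, red); there is no depth.
- cams.get_calibration(name): a dict with "K" (3x3 intrinsics, pixels), "origin" and "attitude" of the camera in the world; the wrist camera has in their place "T_tool_cam" (4x4, takes a point from camera to tool coordinates, whose origin is the TCP and whose axes are the flange's). Camera axes: x right, y up, looking along -z (the intrinsics and any distortion apply to the point x, -y, -z); pixel columns grow to the right and rows downward; lengths in m; the calibration is good to about 2 mm. A picture is of the moment at which its call begins: read the wrist's pose just before it. get_calibration takes no time and is no camera call.
- ticket.job_done(): hands the job in, once; it reports no verdict.
Trained networks look in the newest picture that a camera, given by its name, has taken for a name from the list of things; names that differ only in an ending like _2 or _b are one class to them, and where a whole thing is asked for, a point or a joint stands for the part that bears it (a point fixed in the world has none). Each returns a list of dicts, best first, with "conf" (0 to 1); they miss things now and then, are a little off and sometimes report something else, mostly with a low value. They report only what shows in the picture. A call takes as long as a camera call.
- spotter.spot_in(label, camera): "bbox" ([left, top, width, height] in pixels, round what is visible of it).
- spotter.spot_point(label, camera): "pixel" ([row, column] in pixels: a listed point, or the origin of a listed thing).
The state is a dict: "t": time; "q": joint angles; "joint_vel": joint speeds; "joint_torque": joint torques, N m; "tool_pos": TCP position; "tcp_rot": TCP orientation; "force": force on the tool from outside, world axes, zero at the start; "wrist_torque": the same for the moment, N m; "gripper_width": finger opening in m.
Only numpy, scipy, OpenCV 4.12 (cv2) and the standard library are available. Lean on these libraries where they do the work, as an engineer would, in place of code of your own. Each camera call takes 0.05 s, during which the arm holds its last target.

## Working session

There is one attempt and no reset: what is moved stays moved. The work goes in short steps, Python scripts to look and compute and a tool call to move; the robot and the scene stay as the last step left them, time stands still between calls to the robot, and variables do not carry over. Pictures are saved under pics/ and viewed, and the job is handed in when it is done.

Besides the shell and the picture viewer there is one more tool, called after "Request:" by a JSON object that holds its "name" and its "arguments", one argument or row to a line. servo_tool: Moves the arm, as the interface text tells. Its arguments: {"type":"object","properties":{"increments":{"type":"array"}},"required":["increments"]}

```bash
ls; mkdir -p pics
python3 - <<'E'
from rig import monitor, cams, ticket, spotter, bot
import cv2
print(monitor.get_state(), bot.grip_point_offset)
for c in ["scene","side","wrist"]:
    print(c, cams.get_calibration(c))
    cv2.imwrite(f"pics/{c}0.png", cams.grab_frame(c))
for c in ["scene","side"]:
    cams.grab_frame(c)
    for l in ["plate_top","knob_1_grip","block_level_center","cradle_seat","spray_can","black_tape","sanding_block","wood_offcut","stand"]:
        print(c,l,[(d['pixel'],round(d['conf'],2)) for d in spotter.spot_point(l,c)])
E
```

```text
pics
{'t': 0.0, 'q': array([ 1.18679702,  0.53719562, -0.00447544,  1.53887228,  0.00259539,
        1.06732561, -0.07118529]), 'joint_vel': array([ 6.21492342e-05, -1.13363708e-03,  1.05901249e-03, -1.56858776e-03,
       -1.79380320e-04,  1.60120948e-03, -4.20077625e-04]), 'joint_torque': array([ 6.41603692e-04, -5.83410180e+01,  1.04879938e+00, -2.59108400e+01,
        1.23080591e-02,  9.34724958e-03,  7.66563772e-06]), 'tool_pos': array([ 0.20291252, -0.61683631,  0.230394  ]), 'tcp_rot': array([-3.10025597e+00, -4.97002600e-01,  6.13604399e-04]), 'force': array([-1.20918134, -0.6810384 ,  0.81276463]), 'wrist_torque': array([-0.00228282, -0.00699136,  0.05405923]), 'gripper_width': 0.08504015259439342} 0.0187
scene {'K': array([[450.15097911,   0.        , 276.62860933],
       [  0.        , 450.15097911, 200.49617195],
       [  0.        ,   0.        ,   1.        ]]), 'origin': array([0.01832605, 1.12971537, 0.68275896]), 'attitude': array([ 0.3849413 , -1.47576345, -2.28598003])}
side {'K': array([[381.61634   ,   0.        , 280.31099392],
       [  0.        , 381.61634 
[... 816 characters left out ...]
7)]
scene block_level_center [([186.8, 358.3], 0.45)]
scene cradle_seat [([189.6, 359.7], 0.57)]
scene spray_can [([252.0, 260.9], 0.75)]
scene black_tape [([225.2, 314.9], 0.6)]
scene sanding_block [([309.6, 258.8], 0.69)]
scene wood_offcut [([220.8, 233.4], 0.69)]
scene stand [([242.7, 287.6], 0.65)]
side plate_top [([215.9, 254.8], 0.7)]
side knob_1_grip [([231.4, 235.2], 0.69)]
side block_level_center [([317.8, 271.5], 0.76)]
side cradle_seat [([325.9, 267.9], 0.66)]
side spray_can [([199.8, 254.8], 0.6)]
side black_tape [([253.5, 255.7], 0.8)]
side sanding_block [([185.4, 207.6], 0.95)]
side wood_offcut [([222.4, 324.5], 0.72)]
side stand [([227.5, 256.1], 0.75), ([182.8, 212.9], 0.61)]
```

View pics/scene0.png

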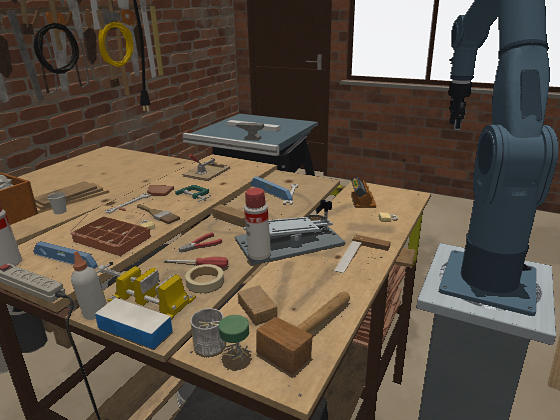

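View pics/side0.png

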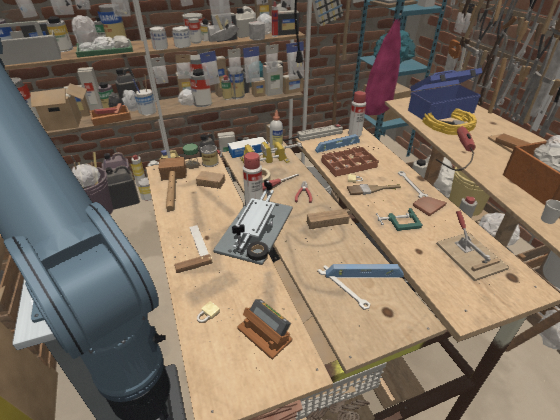

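View pics/wrist0.png

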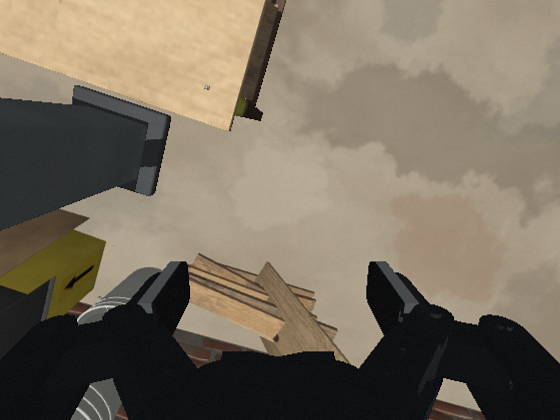

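```bash
cat > h.py <<'E'
import numpy as np, cv2
from scipy.spatial.transform import Rotation as R
from scipy.optimize import least_squares
from rig import monitor, cams, ticket, spotter, bot
F=np.diag([1,-1,-1.])
def cam(name,st=None):
    c=cams.get_calibration(name)
    if name=="wrist":
        st=st or monitor.get_state()
        T=np.eye(4);T[:3,:3]=R.from_rotvec(st['tcp_rot']).as_matrix();T[:3,3]=st['tool_pos']
        T=T@c['T_tool_cam']; return c['K'],T[:3,:3]@F,T[:3,3]
    return c['K'],R.from_rotvec(c['attitude']).as_matrix()@F,np.array(c['origin'])
def proj(C,P):
    K,Rm,o=C; p=(np.atleast_2d(P)-o)@Rm; p=p@K.T; return p[:,:2]/p[:,2:]   # u(col),v(row)
def ray(C,u,v):
    K,Rm,o=C; d=Rm@np.linalg.solve(K,[u,v,1]); return o,d
def onz(C,u,v,z):
    o,d=ray(C,u,v); return o+d*(z-o[2])/d[2]
def tri(obs):
    A=np.zeros((3,3));b=np.zeros(3)
    for C,u,v in obs:
        o,d=ray(C,u,v); d/=np.linalg.norm(d); M=np.eye(3)-np.outer(d,d);A+=M;b+=M@o
    return np.linalg.solve(A,b)
E
python3 - <<'E'
from h import *
S,D=cam("scene"),cam("side")
for n,a,b in [("plate",(228,288),(215.9,254.8)),("knob_free",(203.6,324.8),(231.4,235.2)),("block",(186.8,358.3),(317.8,271.5)),("seat",(189.6,359.7),(325.9,267.9)),("can",(252,260.9),(199.8,254.8)),("tape",(225.2,314.9),(253.5,255.7)),("sand",(309.6,258.8),(185.4,207.6)),("off",(220.8,233.4),(222.4,324.5)),("stand",(242.7,287.6),(227.5,256.1))]:
    print(n,tri([(S,a[1],a[0]),(D,b[1],b[0])]).round(3))
i=cv2.imread("pics/side0.png")[140:370,190:360]; cv2.imwrite("pics/side0c.png",cv2.resize(i,None,fx=2.6*1,fy=2.6,interpolation=2))
i=cv2.imread("pics/scene0.png")[170:270,220:400]; cv2.imwrite("pics/scene0c.png",cv2.resize(i,None,fx=4.4,fy=4.4,interpolation=2))
E
```

```text
plate [0.563 0.044 0.05 ]
knob_free [ 0.477 -0.059  0.101]
block [ 0.474 -0.359  0.051]
seat [ 0.466 -0.366  0.036]
can [0.596 0.161 0.023]
tape [ 0.525 -0.083  0.007]
sand [ 0.475  0.367 -0.006]
off [ 0.799 -0.015 -0.004]
stand [ 0.565  0.043 -0.002]
```

View pics/side0c.png

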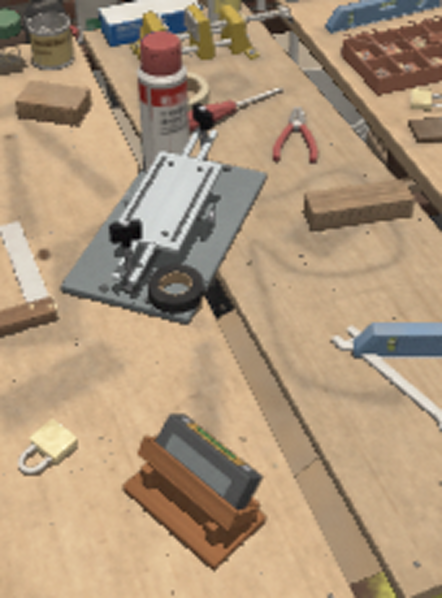

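View pics/scene0c.png

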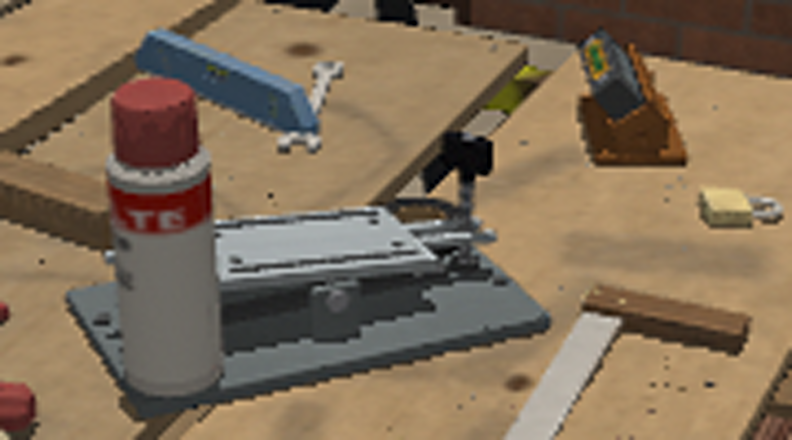

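Request:
{"name": "servo_tool", "arguments": {
  "increments": [
    [[28,50,20,0,0,0,85],[28,50,20,0,0,0,85],[28,50,20,0,0,0,85],[28,50,20,0,0,0,85],[28,50,20,0,0,0,85],[28,50,10,0,0,0,85],[28,50,10,0,0,0,85],[0,0,0,0,0,0,85]]
  ]
}}

```text
t: 2.15
tool_pos: [0.402, -0.2632, 0.3525]
tcp_rot: [3.1, 0.51, 0.004]
force: [0.6, -1.3, -0.9]
gripper_width: 0.0851
```

Run:
```python
from h import *
s=monitor.get_state();print(s['t'],s['tool_pos'],s['tcp_rot'],s['q'])
cv2.imwrite("pics/w1.png",cams.grab_frame("wrist"))
np.savez("w1.npz",p=s['tool_pos'],r=s['tcp_rot'])
```

```text
2.15 [ 0.40197437 -0.26322728  0.35248091] [3.09950136 0.51042222 0.00432563] [ 0.68105342  0.1330886  -0.21483217  1.80748704  0.02888807  1.20175628
 -0.78666063]
```

View pics/w1.png

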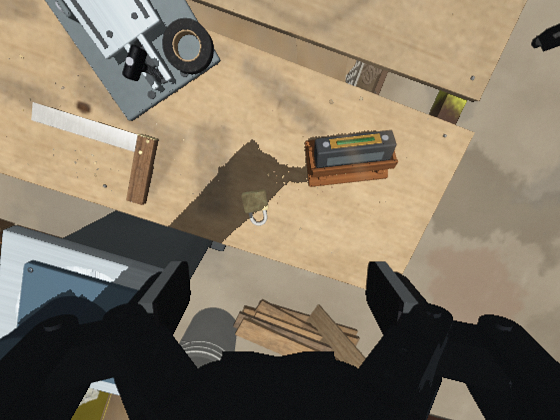

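Request:
{"name": "servo_tool", "arguments": {
  "increments": [
    [[22,50,0,0,0,0,85],[22,50,0,0,0,0,85],[22,50,0,0,0,0,85],[22,50,0,0,0,0,85],[22,50,0,0,0,0,85],[0,0,0,0,0,0,85]]
  ]
}}

```text
t: 2.95
tool_pos: [0.51, -0.0143, 0.351]
tcp_rot: [-3.099, -0.505, -0.0]
force: [-0.3, -0.7, 0.1]
gripper_width: 0.0852
```

Run:
```python
from h import *
s=monitor.get_state();print(s['t'],s['tool_pos'],s['tcp_rot'],s['q'])
f=cams.grab_frame("wrist")
cv2.imwrite("pics/w2.png",f);cv2.imwrite("pics/w2c.png",cv2.resize(f[:300,60:460],None,fx=2,fy=2,interpolation=2))
np.savez("w2.npz",p=s['tool_pos'],r=s['tcp_rot'])
```

```text
2.95 [ 0.50995496 -0.01428668  0.35096605] [-3.09883710e+00 -5.05212993e-01 -3.98109062e-04] [ 0.30843683  0.21095487 -0.43026902  1.7312595   0.09118998  1.21929629
 -1.39242961]
```

View pics/w2c.png

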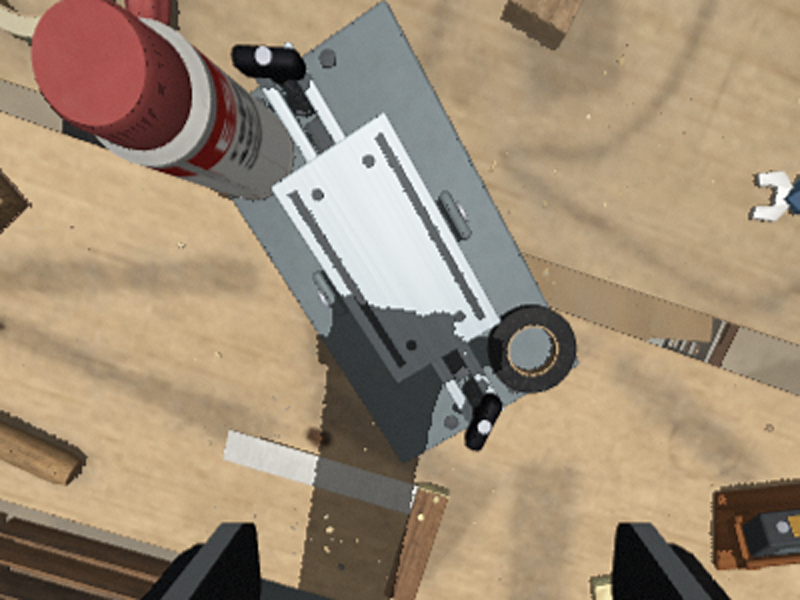

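```bash
cat > fit.py <<'E'
from h import *
def rz(a): return R.from_euler('z',a).as_matrix()
def stand_pts(x,y,yaw,tilt):
    # local x axis: pointing to tape end negative; tilt>0 => +x end down (rot about +y)
    Rm=rz(yaw)
    o=np.array([x,y,0])
    Rt=Rm@R.from_euler('y',tilt).as_matrix()
    piv=o+[0,0,.042]
    bed=lambda u,v:o+Rm@[u,v,.012]
    pl=lambda u,v:piv+Rt@[u,v,.018]
    return bed,pl
def run(obs,cams_,x0,sc=2e-3,ang=0.004):
    # obs: list of (camidx, kind,u,v,px,py)
    n=len(cams_)
    def res(p):
        bed,pl=stand_pts(*p[:4]);r=[]
        Cs=[]
        for i,(K,Rm,o) in enumerate(cams_):
            d=p[4+6*i:10+6*i]; Cs.append((K,R.from_rotvec(d[3:]*ang).as_matrix()@Rm,o+d[:3]*sc))
        for c,k,u,v,px,py in obs:
            P=(bed if k=='b' else pl)(u,v); r+=list(proj(Cs[c],P)[0]-[px,py])
        return np.r_[np.array(r)/0.7,p[4:]]
    s=least_squares(res,np.r_[x0,np.zeros(6*n)])
    cov=np.linalg.inv(s.jac.T@s.jac)
    return s.x,np.sqrt(np.diag(cov))[:4],s.fun[:2*len(obs)]*.7
E
python3 - <<'E'
from fit import *
z=np.load("w2.npz");C=cam("wrist",dict(tool_pos=z['p'],tcp_rot=z['r']))
c=lambda a,b:(a/2+60-.25,b/2-.25)
# local +x toward can end (yaw ~49deg); +y = left of that
obs=[(0,'b',.15,-.085,*c(385,2)),(0,'b',-.15,.085,*c(403,461)),
 (0,'p',.08,-.045,*c(382,114)),(0,'p',.08,.045,*c(273,188)),(0,'p',-.08,-.045,*c(499,322)),(0,'p',-.08,.045,*c(400,382))]
for t0 in (.1,-.1):
    x,s,r=run(obs,[C],[.565,.043,.85,t0]);print(x[:4].round(4),s.round(4),x[4:].round(2),r.round(1))
E
```

```text
[ 0.5632  0.0375  0.8618 -0.1031] [0.0027 0.0027 0.0054 0.0449] [-0.   -0.    3.21  0.29  0.2  -0.  ] [-0.3 -0.7  0.2  1.2  1.1 -0.6 -1.   0.4  1.  -0.2 -1.1  0.4]
[ 0.5632  0.0375  0.8618 -0.1031] [0.0027 0.0027 0.0054 0.0449] [-0.    0.    3.21  0.29  0.2   0.  ] [-0.3 -0.7  0.2  1.2  1.1 -0.6 -1.   0.4  1.  -0.2 -1.1  0.4]
```

Run:
```python
import cv2
i=cv2.imread("pics/scene0.png")[195:270,220:350]; cv2.imwrite("pics/s1.png",cv2.resize(i,None,fx=6,fy=6,interpolation=0))
i=cv2.imread("pics/side0.png")[190:270,205:300]; cv2.imwrite("pics/d1.png",cv2.resize(i,None,fx=7,fy=7,interpolation=0))
```

```text
(no output)
```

View pics/s1.png

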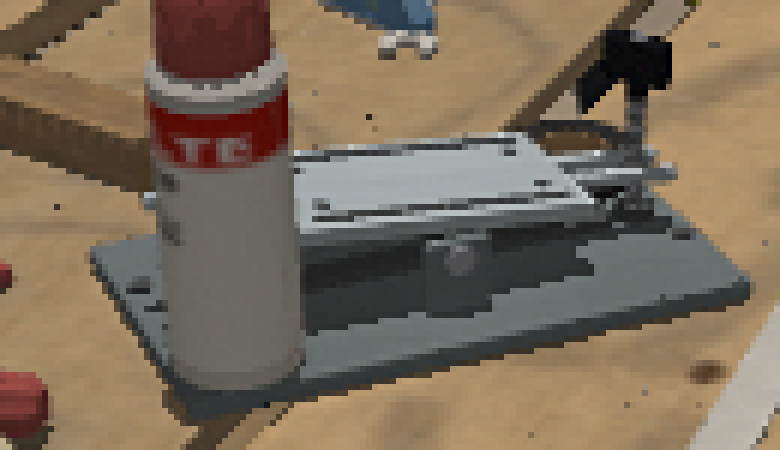

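View pics/d1.png

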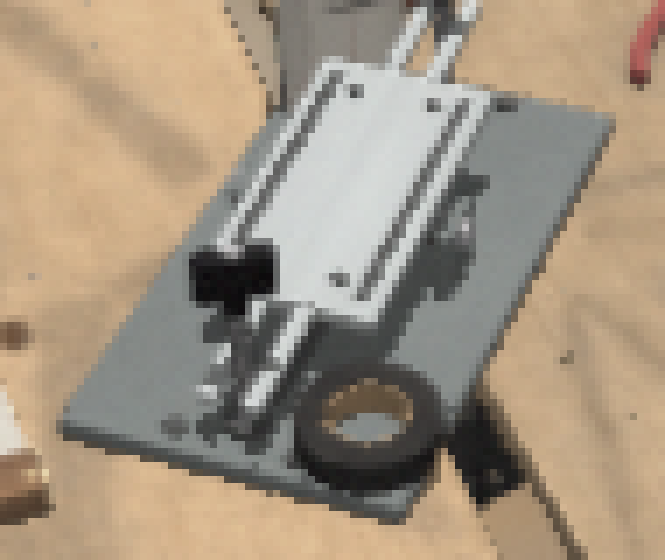

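```bash
cat > f2.py <<'E'
from fit import *
z=np.load("w2.npz");C=cam("wrist",dict(tool_pos=z['p'],tcp_rot=z['r']))
c=lambda a,b:(a/2+60-.25,b/2-.25)
s=lambda a,b:(a/6+220-.5,b/6+195-.5)
d=lambda a,b:(a/7+205-.5,b/7+190-.5)
obs=[(0,'b',.15,-.085,*c(385,2)),(0,'b',-.15,.085,*c(403,461)),
 (0,'p',.08,-.045,*c(382,114)),(0,'p',.08,.045,*c(273,188)),(0,'p',-.08,-.045,*c(499,322)),(0,'p',-.08,.045,*c(400,382)),
 (1,'p',-.08,-.045,*s(522,134)),(1,'p',-.08,.045,*s(597,208)),(1,'b',-.15,.085,*s(750,283)),(1,'b',.15,-.085,*s(90,250)),
 (2,'p',-.08,-.045,*d(383,320)),(2,'p',.08,-.045,*d(490,93)),(2,'p',.08,.045,*d(322,60)),(2,'b',-.15,.085,*d(62,420)),(2,'b',-.15,-.085,*d(400,508)),(2,'b',.15,-.085,*d(614,120))]
E
python3 - <<'E'
from f2 import *
Cs=[C,cam("scene"),cam("side")]
x,sd,r=run(obs,Cs,[.565,.043,.85,-.1]);print(x[:4].round(4),sd.round(4));print(x[4:].reshape(3,6).round(2));print(r.reshape(-1,2).round(1))
bed,pl=stand_pts(*x[:4])
i=cv2.imread("pics/scene0.png")
# scene: check near edge slope: predicted line at several u
for u in (-.142,-.08,-.04,0,.04,.08): print(u,((proj(Cs[1],pl(u,.045))[0]-[220-.5,195-.5])*6).round(0))
E
```

```text
[ 0.5635  0.0381  0.8631 -0.1007] [0.0022 0.0024 0.0044 0.0176]
[[ 0.08  0.16  3.22  0.43  0.14  0.17]
 [ 0.    0.1   0.31 -0.55 -0.27  0.24]
 [-0.08 -0.26  0.18  0.25 -0.15 -0.3 ]]
[[-0.4 -0.7]
 [ 0.2  1.2]
 [ 1.1 -0.6]
 [-1.   0.4]
 [ 1.1 -0.2]
 [-1.1  0.4]
 [-0.1 -0. ]
 [ 0.1 -0.4]
 [ 0.6  0.1]
 [-0.7  0.1]
 [-1.1  0.5]
 [ 0.7  0. ]
 [ 0.5 -0.4]
 [-0.9  0.1]
 [ 0.7  0.4]
 [ 0.2 -0.7]]
-0.142 [703. 186.]
-0.08 [595. 198.]
-0.04 [524. 206.]
0 [450. 214.]
0.04 [376. 222.]
0.08 [299. 230.]
```

Run:
```python
from f2 import *
i=cv2.imread("pics/w2.png")[180:235,270:330]; cv2.imwrite("pics/k1.png",cv2.resize(i,None,fx=10,fy=10,interpolation=0))
K=np.array([.4822,-.0569,.103])
for a in (0,30,60,90,120,150):
    e=np.array([np.cos(np.radians(a)),np.sin(np.radians(a)),0])*.019+[0,0,.013]
    print(a,((proj(C,np.array([K+e,K-e*[1,1,-1]]))-[270-.5,180-.5])*10).round(0).tolist())
print(((proj(C,np.array([K,K-[0,0,.013],K+[0,0,.013]]))-[269.5,179.5])*10).round(0).tolist())
```

```text
0 [[368.0, 202.0], [269.0, 466.0]]
30 [[292.0, 197.0], [343.0, 470.0]]
60 [[223.0, 230.0], [411.0, 439.0]]
90 [[181.0, 291.0], [454.0, 380.0]]
120 [[175.0, 363.0], [461.0, 308.0]]
150 [[208.0, 427.0], [430.0, 243.0]]
[[311.0, 309.0], [304.0, 283.0], [318.0, 336.0]]
```

View pics/k1.png

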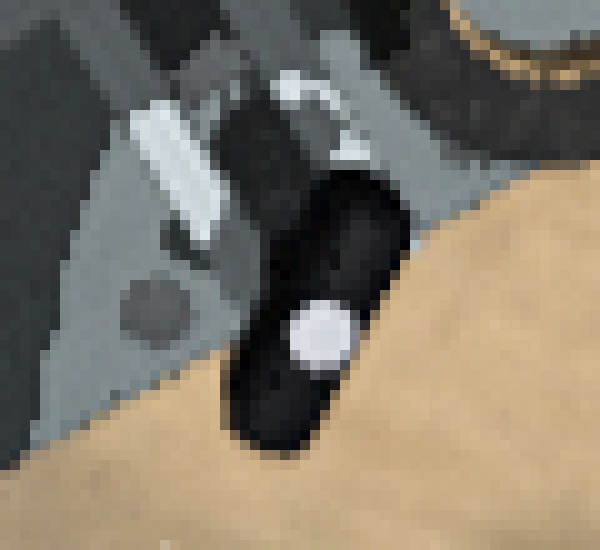

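Request:
{"name": "servo_tool", "arguments": {
  "increments": [
    [[-7,-11,-40,0,0,-7.2,60],[-7,-11,-40,0,0,-7.2,60],[-7,-11,-40,0,0,-7.2,60],[-7,-10,-40,0,0,0,60],[0,0,0,0,0,0,60],[0,0,0,0,0,0,60]]
  ]
}}

```text
t: 3.75
tool_pos: [0.4821, -0.0613, 0.1926]
tcp_rot: [3.14, -0.095, 0.003]
force: [0.4, 0.2, 1.3]
gripper_width: 0.06
```

Run:
```python
from h import *
s=monitor.get_state();print(s['t'],s['tool_pos'],s['tcp_rot'],s['q'])
Rm=R.from_rotvec(s['tcp_rot']).as_matrix();print(Rm.round(3))
f=cams.grab_frame("wrist")
C=cam("wrist",s);K=np.array([.4822,-.0569,.103])
for P in [K+[0,0,.013],K+[.019,-.001,.013],K-[.019,-.001,-.013]]: print(proj(C,P))
cv2.imwrite("pics/w3.png",f)
np.savez("w3.npz",p=s['tool_pos'],r=s['tcp_rot'])
```

```text
3.75 [ 0.48211706 -0.06130031  0.19263829] [ 3.13987786e+00 -9.52662895e-02  2.96543957e-03] [ 0.31536494  0.33156852 -0.33675886  1.98471594  0.14462353  0.84602208
 -1.73181939]
[[ 0.998 -0.061  0.002]
 [-0.061 -0.998 -0.   ]
 [ 0.002  0.    -1.   ]]
[[270.63661477 222.2126351 ]]
[[270.25127684 198.03194634]]
[[271.00475032 245.31384197]]
```

View pics/w3.png

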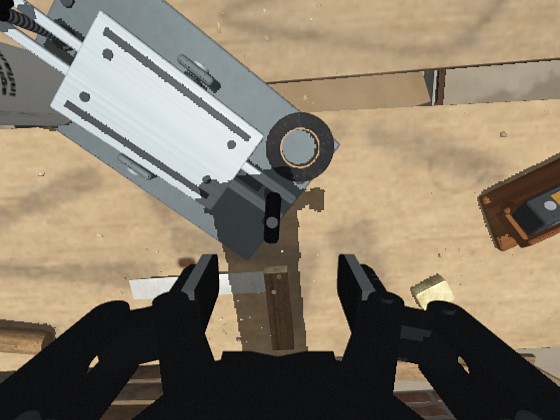

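Request:
{"name": "servo_tool", "arguments": {
  "increments": [
    [[0,0,0,0,0,10.3,60],[0,0,0,0,0,10.3,60],[0,0,0,0,0,10.3,60],[0,0,0,0,0,10.3,60],[0,0,0,0,0,10.3,60],[0,0,0,0,0,10.3,60],[0,0,0,0,0,10.3,60],[0,0,0,0,0,10.3,60]]
  ]
}}

```text
t: 4.8
tool_pos: [0.4826, -0.0605, 0.1931]
tcp_rot: [2.416, 2.004, 0.003]
force: [0.4, 0.6, 0.2]
gripper_width: 0.0597
```

Request:
{"name": "servo_tool", "arguments": {
  "increments": [
    [[0,0,0,0,0,10.3,60],[0,0,0,0,0,10.3,60],[0,0,0,0,0,10.3,60],[0,0,0,0,0,10.3,60],[0,0,0,0,0,10.3,60],[0,0,0,0,0,10.3,60],[0,0,0,0,0,10.3,60],[0,0,0,0,0,10.3,60]]
  ]
}}

```text
t: 5.8
tool_pos: [0.4825, -0.0608, 0.193]
tcp_rot: [0.499, 3.099, -0.002]
force: [0.3, 1.0, 0.1]
gripper_width: 0.06
```

Request:
{"name": "servo_tool", "arguments": {
  "increments": [
    [[0,3,-30,0,0,9.7,60],[0,0,0,0,0,0,60]]
  ]
}}

```text
t: 6.05
tool_pos: [0.4808, -0.0576, 0.1612]
tcp_rot: [-0.246, -3.131, 0.0]
force: [-0.8, 0.0, 0.2]
gripper_width: 0.0598
```

Run:
```python
from h import *
s=monitor.get_state();print(s['t'],s['tool_pos'],s['tcp_rot'],s['q'])
Rm=R.from_rotvec(s['tcp_rot']).as_matrix();print(Rm.round(3))
f=cams.grab_frame("wrist")
C=cam("wrist",s);K=np.array([.483,-.058,.103])
a=np.radians(-9);e=np.array([np.cos(a),np.sin(a),0])*.019
for P in [K+[0,0,.013],K+e+[0,0,.013],K-e+[0,0,.013]]: print(proj(C,P))
cv2.imwrite("pics/w4.png",f)
```

```text
6.05 [ 0.48084546 -0.05760297  0.16123353] [-2.45686155e-01 -3.13069115e+00  1.20885632e-04] [ 0.7767882   0.53905372 -0.95277762  1.9872401   0.56111402  0.90425118
  0.94075778]
[[-0.988  0.156 -0.001]
 [ 0.156  0.988  0.   ]
 [ 0.001 -0.    -1.   ]]
[[279.12191803 237.47785633]]
[[279.08927882 263.49695422]]
[[279.15632718 210.04781372]]
```

View pics/w4.png

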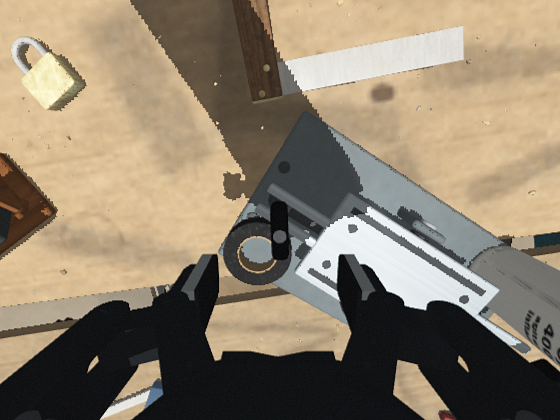

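Request:
{"name": "servo_tool", "arguments": {
  "increments": [
    [[1,0,-25,0,0,0,60],[1,0,-25,0,0,0,60],[0,0,-25,0,0,0,60],[0,0,0,0,0,0,60],[0,0,0,0,0,0,0],[0,0,0,0,0,0,0],[0,0,0,0,0,0,0],[0,0,0,0,0,0,0]]
  ]
}}

```text
t: 7.1
tool_pos: [0.4841, -0.0571, 0.0875]
tcp_rot: [0.244, 3.13, 0.0]
force: [-0.5, 0.0, 6.5]
gripper_width: 0.0108
```

Request:
{"name": "servo_tool", "arguments": {
  "increments": [
    [[0,0,0,0,0,-10,0],[0,0,0,0,0,-10,0],[0,0,0,0,0,-10,0],[0,0,0,0,0,-10,0],[0,0,0,0,0,-10,0],[0,0,0,0,0,-10,0],[0,0,0,0,0,-10,0],[0,0,0,0,0,-10,0]]
  ]
}}

```text
t: 8.1
tool_pos: [0.4817, -0.0591, 0.0874]
tcp_rot: [2.207, 2.235, -0.007]
force: [-8.1, -4.4, 15.9]
gripper_width: 0.011
```

Run:
```python
from h import *
s=monitor.get_state();print(s['t'],s['tool_pos'],s['tcp_rot'],s['q'],s['wrist_torque'],s['force'])
Rm=R.from_rotvec(s['tcp_rot']).as_matrix();print(Rm.round(3), np.degrees(np.arctan2(Rm[1,0],Rm[0,0])))
cv2.imwrite("pics/w5.png",cams.grab_frame("wrist"))
```

```text
8.1 [ 0.4817095  -0.05911492  0.08736433] [ 2.20738711  2.23515107 -0.00672966] [ 0.43901637  0.54329945 -0.51222662  2.04139415  0.42901158  0.66418484
 -0.34356644] [-0.81467023  1.85631287  0.10444399] [-8.09550794 -4.35684084 15.93771317]
[[-0.013  1.    -0.003]
 [ 1.     0.012 -0.003]
 [-0.003 -0.003 -1.   ]] 90.71640162068826
```

View pics/w5.png

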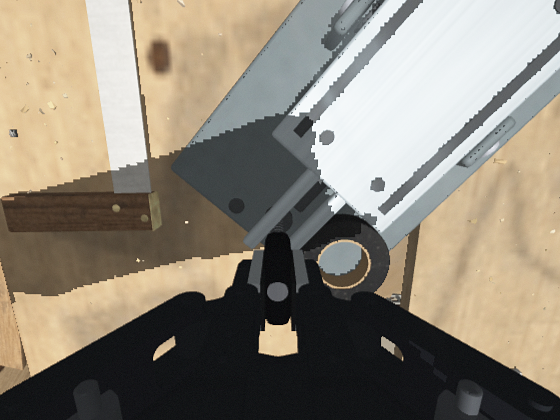

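Request:
{"name": "servo_tool", "arguments": {
  "increments": [
    [[0,0,1,0,0,-9,0],[0,0,1,0,0,-9,0],[0,0,0,0,0,-9,0],[0,0,0,0,0,-8,0],[0,0,0,0,0,0,0],[0,0,0,0,0,0,0]]
  ]
}}

```text
t: 8.9
tool_pos: [0.4803, -0.0587, 0.0875]
tcp_rot: [-2.772, -1.475, 0.009]
force: [-3.9, -3.1, -2.5]
gripper_width: 0.0114
```

Run:
```python
from h import *
s=monitor.get_state();print(s['t'],s['tool_pos'],s['q'],s['wrist_torque'],s['force'])
Rm=R.from_rotvec(s['tcp_rot']).as_matrix();print(np.degrees(np.arctan2(Rm[1,0],Rm[0,0])))
f=cams.grab_frame("scene");cv2.imwrite("pics/s2.png",cv2.resize(f[195:270,220:350],None,fx=6,fy=6,interpolation=0))
```

```text
8.9 [ 0.48028605 -0.05866946  0.08754794] [ 0.32197782  0.51473806 -0.36390959  2.04931548  0.30300798  0.63363556
 -0.83869642] [-0.62450859  0.78061375 -0.01472074] [-3.94619249 -3.1387891  -2.52672368]
56.036743415534154
```

View pics/s2.png

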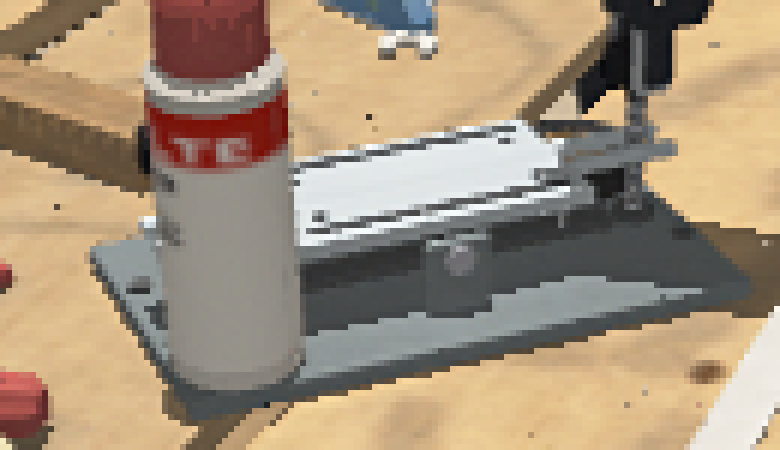

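Request:
{"name": "servo_tool", "arguments": {
  "increments": [
    [[0,0,0,0,0,0,60],[0,0,0,0,0,0,60],[0,0,0,0,0,0,60],[0,0,40,0,0,0,60],[0,-10,50,0,0,0,60],[0,-30,60,0,0,0,60],[0,-30,60,0,0,0,60],[0,0,0,0,0,0,60]]
  ]
}}

```text
t: 9.95
tool_pos: [0.4858, -0.1262, 0.2945]
tcp_rot: [2.769, 1.468, 0.01]
force: [0.2, 0.9, -1.2]
gripper_width: 0.0596
```

Run:
```python
from h import *
s=monitor.get_state();print(s['t'],s['tool_pos'],s['q'],s['force'])
np.savez("w6.npz",p=s['tool_pos'],r=s['tcp_rot'])
f=cams.grab_frame("wrist");cv2.imwrite("pics/w6.png",f)
f=cams.grab_frame("scene");cv2.imwrite("pics/s3r.png",f);cv2.imwrite("pics/s3.png",cv2.resize(f[195:270,220:350],None,fx=6,fy=6,interpolation=0))
f=cams.grab_frame("side");cv2.imwrite("pics/d3r.png",f);cv2.imwrite("pics/d3.png",cv2.resize(f[190:270,205:300],None,fx=7,fy=7,interpolation=0))
```

```text
9.95 [ 0.48576462 -0.1261605   0.29454955] [ 0.53448362  0.23896398 -0.43503153  1.83733198  0.11594189  1.08045608
 -0.53914959] [ 0.17663187  0.90750938 -1.22704638]
```

View pics/w6.png

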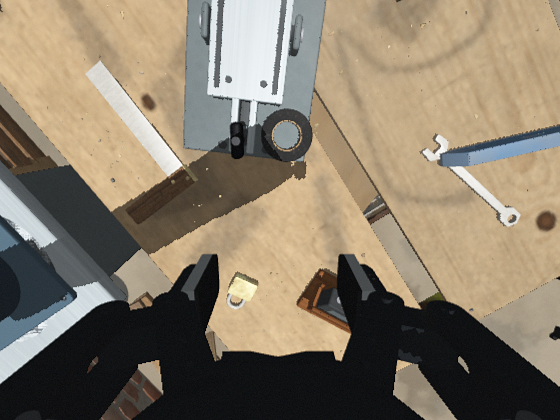

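View pics/s3.png

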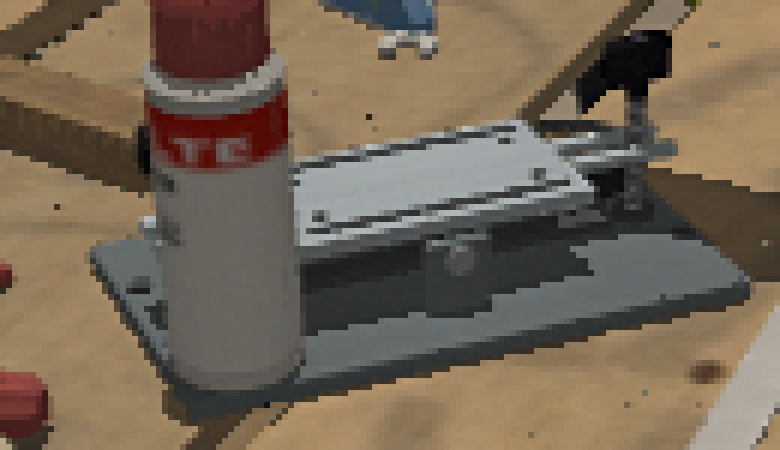

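View pics/d3.png

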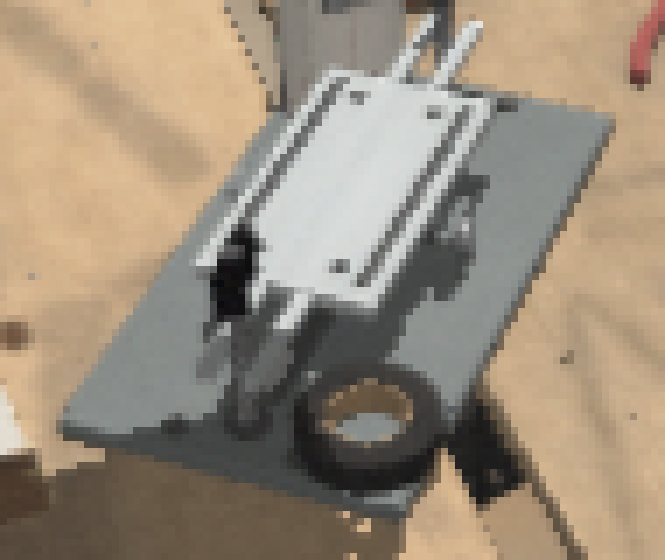

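```bash
cat > edge.py <<'E'
from f2 import *
from scipy.ndimage import map_coordinates, gaussian_filter
def edge(img,p0,p1,sgn=None,w=2.5,n=60):
    g=gaussian_filter(cv2.cvtColor(img,cv2.COLOR_BGR2GRAY).astype(float),.6)
    p0,p1=np.array(p0,float),np.array(p1,float)
    for it in range(3):
        d=(p1-p0)/np.linalg.norm(p1-p0);nn=np.array([-d[1],d[0]])
        ts=np.linspace(.03,.97,n);of=np.arange(-w,w+.01,.1);pts=[]
        for t in ts:
            q=p0+t*(p1-p0)+of[:,None]*nn
            pr=map_coordinates(g,[q[:,1],q[:,0]],order=1);gr=np.gradient(pr)*(sgn or 1)
            wgt=(gr if sgn else abs(gr)).clip(0); k=wgt.argmax();m=abs(of-of[k])<.8
            pts.append(p0+t*(p1-p0)+nn*(of[m]*wgt[m]).sum()/(wgt[m].sum()+1e-9))
        pts=np.array(pts)
        vx,vy,x0,y0=cv2.fitLine(pts.astype(np.float32),cv2.DIST_HUBER,0,.01,.01).ravel()
        dd=np.array([vx,vy]);dd*=np.sign(dd@d);c=np.array([x0,y0])
        p0,p1=c+dd*((p0-c)@dd),c+dd*((p1-c)@dd); w=max(1.2,w*.7)
    return p0,p1,np.std((pts-c)@[-dd[1],dd[0]])
def pitch(C,p0,p1,yaw):
    # direction of 3D line lying in vertical plane dir yaw: normal of view plane
    n=np.cross(ray(C,*p0)[1],ray(C,*p1)[1]); m=np.array([-np.sin(yaw),np.cos(yaw),0])
    v=np.cross(n,m); v/=np.linalg.norm(v); e=np.array([np.cos(yaw),np.sin(yaw),0])
    v*=np.sign(v@e); return -v[2]/(v@e)   # tilt>0: +x down (same sign as fit)
E
python3 - <<'E'
from edge import *
S,D=cam("scene"),cam("side");yaw=.8631
i0,i1=cv2.imread("pics/scene0.png"),cv2.imread("pics/s3r.png");j0,j1=cv2.imread("pics/side0.png"),cv2.imread("pics/d3r.png")
for nm,C,im,a,b in [("scene bed front",S,i1,s(310,370),s(740,289)),("scene bed front0",S,i0,s(310,370),s(740,289)),
 ("scene near0",S,i0,s(306,229),s(585,208)),("scene near1",S,i1,s(306,245),s(585,190)),
 ("scene far0",S,i0,s(306,150),s(510,135)),("scene far1",S,i1,s(306,158),s(510,123)),
 ("side bed r",D,j1,d(612,125),d(490,370)),("side bed l",D,j1,d(66,418),d(190,235)),
 ("side r0",D,j0,d(490,97),d(385,316)),("side r1",D,j1,d(492,101),d(385,300)),
 ("side l0",D,j0,d(320,65),d(225,235)),("side l1",D,j1,d(323,73),d(207,262))]:
    p0,p1,sd=edge(im,a,b); print(nm,pitch(C,p0,p1,yaw).round(4),"sd",sd.round(2),p0.round(1),p1.round(1),np.round(a,1))
for y in (.855,.87):
    p0,p1,_=edge(i1,s(310,370),s(740,289));q0,q1,_=edge(i1,s(306,245),s(585,190)); print(y,pitch(S,p0,p1,y),pitch(S,q0,q1,y))
E
```

```text
scene bed front -0.0045 sd 0.11 [271.5 257.6] [342.7 241.9] [271.2 256.2]
scene bed front0 -0.0046 sd 0.11 [271.5 257.6] [342.7 241.9] [271.2 256.2]
scene near0 -0.1015 sd 0.62 [270.4 231.9] [316.8 226.9] [270.5 232.7]
scene near1 0.0134 sd 0.65 [270.2 233.9] [316.5 223.8] [270.5 235.3]
scene far0 -0.0966 sd 0.36 [270.7 221.7] [304.6 218.2] [270.5 219.5]
scene far1 -0.0012 sd 0.37 [270.9 222.9] [304.8 216.3] [270.5 220.8]
side bed r 0.0098 sd 0.12 [292.8 207.8] [274.4 242.3] [291.9 207.4]
side bed l -0.0128 sd 0.28 [213.1 248.6] [231.  222.6] [213.9 249.2]
side r0 -0.1133 sd 0.11 [274.7 203.5] [258.8 234.3] [274.5 203.4]
side r1 -0.0145 sd 0.12 [275.3 204.2] [259.  232.1] [274.8 203.9]
side l0 -0.0807 sd 0.48 [251.9 199.8] [237.5 223.6] [250.2 198.8]
side l1 0.0717 sd 0.6 [253.9 202.2] [234.9 227.5] [250.6 199.9]
0.855 0.0007030515864744066 0.018069829691626415
0.87 -0.00898816138087028 0.009391948033149793
```

Request:
{"name": "servo_tool", "arguments": {
  "increments": [
    [[-6,25,0,0,0,10.4,60],[-6,25,0,0,0,10.4,60],[-6,25,0,0,0,10.4,60],[-6,25,0,0,0,10.4,60],[-6,25,0,0,0,10.4,60],[-6,25,0,0,0,10.4,60],[-5,25,0,0,0,10.4,60],[-5,20,0,0,0,10.4,60]]
  ]
}}

```text
t: 11.1
tool_pos: [0.4355, 0.0735, 0.2886]
tcp_rot: [-1.078, -2.948, 0.001]
force: [0.4, -0.3, 0.2]
gripper_width: 0.0603
```

Request:
{"name": "servo_tool", "arguments": {
  "increments": [
    [[0,0,0,0,0,10.4,60],[0,0,-15,-4.4,-7.6,0,60],[0,0,-15,-4.4,-7.6,0,60],[0,0,-15,-4.4,-7.6,0,60],[0,0,-15,-4.4,-7.6,0,60],[0,0,0,0,0,0,60],[0,0,0,0,0,0,60]]
  ]
}}

```text
t: 11.98
tool_pos: [0.4353, 0.0677, 0.236]
tcp_rot: [0.693, 2.536, -0.208]
force: [0.1, 0.2, 0.1]
gripper_width: 0.0598
```

Run:
```python
from h import *
s=monitor.get_state();print(s['t'],s['tool_pos'],s['q'],s['force'])
np.savez("w7.npz",p=s['tool_pos'],r=s['tcp_rot'])
print(R.from_rotvec(s['tcp_rot']).as_matrix().round(2))
f=cams.grab_frame("wrist");cv2.imwrite("pics/w7.png",f)
```

```text
11.975 [0.43529671 0.06766741 0.2359538 ] [ 0.16242643  0.11250437 -0.81777387  2.30539904  0.89017492  0.77165411
 -0.27017866] [0.05445147 0.15295949 0.0847133 ]
[[-0.75  0.51  0.43]
 [ 0.44  0.86 -0.27]
 [-0.5  -0.02 -0.86]]
```

View pics/w7.png

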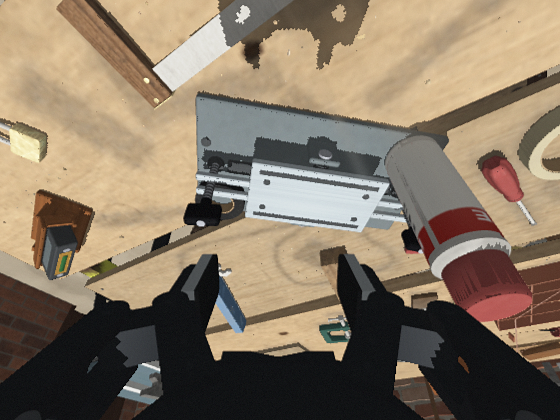

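Run:
```python
import cv2
i=cv2.imread("pics/w7.png")[85:235,185:415]; cv2.imwrite("pics/w7c.png",cv2.resize(i,None,fx=3.4,fy=3.4,interpolation=0))
```

```text
(no output)
```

View pics/w7c.png

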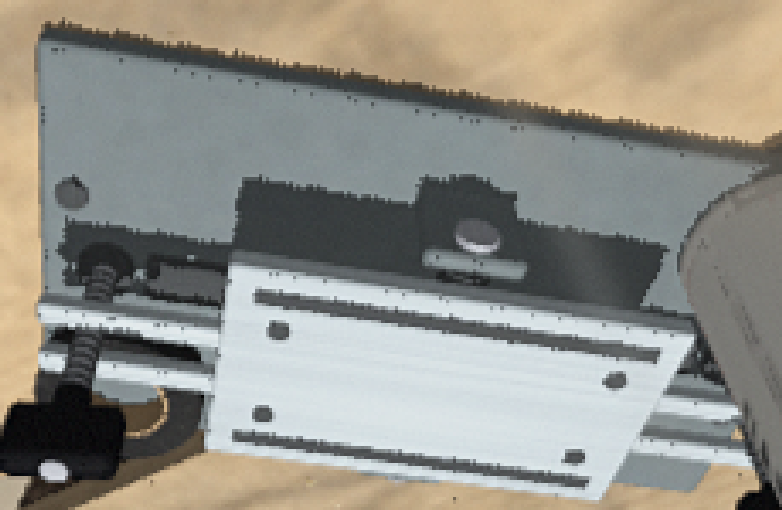

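Run:
```python
from edge import *
z=np.load("w7.npz");C=cam("wrist",dict(tool_pos=z['p'],tcp_rot=z['r']))
w=lambda a,b:(a/3.4+185-.35,b/3.4+85-.35)
im=cv2.imread("pics/w7.png")
for nm,a,b in [("bed",w(50,42),w(740,158)),("bedlow",w(50,25),w(740,142)),("near",w(240,265),w(680,331)),("slotn",w(255,290),w(660,350)),("far",w(212,450),w(598,500)),("shadow",w(245,180),w(405,203))]:
    p0,p1,sd=edge(im,a,b,w=1.8)
    print(nm,sd.round(2),np.round(p0-a,1),np.round(p1-b,1),[pitch(C,p0,p1,y).round(4) for y in (.855,.863,.871)])
ob=[(0,'b',-.15,.085,*w(40,40)),(0,'p',-.08,.045,*w(230,265)),(0,'p',.08,.045,*w(693,333)),(0,'p',-.08,-.045,*w(206,449)),(0,'p',.08,-.045,*w(602,501))]
x,sd,r=run(ob,[C],[.5635,.038,.863,0]);print(x[:4].round(4),sd.round(4),x[4:].round(2));print(r.reshape(-1,2).round(1))
```

```text
bed 0.19 [ 0.1 -0.5] [-0.1  0.4] [np.float64(0.0037), np.float64(-0.0116), np.float64(-0.027)]
bedlow 0.41 [ 0.2 -1.4] [ 0.1 -0.5] [np.float64(0.0052), np.float64(-0.0109), np.float64(-0.0269)]
near 0.18 [ 0.1 -0.4] [-0.   0.1] [np.float64(-0.0029), np.float64(-0.0134), np.float64(-0.0239)]
slotn 0.21 [ 0.1 -0.8] [ 0.1 -0.5] [np.float64(-0.0022), np.float64(-0.0122), np.float64(-0.0223)]
far 0.12 [ 0.  -0.3] [ 0. -0.] [np.float64(-0.0031), np.float64(-0.0103), np.float64(-0.0176)]
shadow 0.33 [ 0.2 -1.3] [ 0.1 -0.3] [np.float64(-0.0022), np.float64(-0.0147), np.float64(-0.0272)]
[5.662e-01 3.590e-02 8.592e-01 1.000e-04] [0.0024 0.0025 0.0064 0.0094] [-0.    0.    1.45 -0.4  -0.24 -0.  ]
[[-0.5  0.3]
 [ 0.3 -0.1]
 [ 1.2  0.3]
 [-0.3  0.1]
 [-0.8 -0.4]]
```

Request:
{"name": "servo_tool", "arguments": {
  "increments": [
    [[0,-20,30,4.4,7.6,0,60],[0,-40,20,4.4,7.6,0,60],[0,-50,0,4.4,7.6,0,60],[5,-50,0,4.4,7.6,0,60],[5,-55,0,0,0,-8.3,60],[5,-55,0,0,0,-8.3,60],[5,-55,0,0,0,-8.3,60],[5,-55,0,0,0,-8.3,60]]
  ]
}}

```text
t: 13.02
tool_pos: [0.4581, -0.2856, 0.2614]
tcp_rot: [1.649, 2.623, -0.147]
force: [1.3, 0.4, 1.1]
gripper_width: 0.0604
```

Request:
{"name": "servo_tool", "arguments": {
  "increments": [
    [[0,-18,-20,0,0,0,50],[0,0,0,0,0,0,50]]
  ]
}}

```text
t: 13.28
tool_pos: [0.4565, -0.3025, 0.2397]
tcp_rot: [1.648, 2.627, -0.148]
force: [-1.0, -0.3, 0.3]
gripper_width: 0.0496
```

Run:
```python
from h import *
s=monitor.get_state();print(s['t'],s['tool_pos'],s['q'],s['force'])
np.savez("w8.npz",p=s['tool_pos'],r=s['tcp_rot'])
print(R.from_rotvec(s['tcp_rot']).as_matrix().round(2))
f=cams.grab_frame("wrist");cv2.imwrite("pics/w8.png",f)
for l in ("block_level_center","cradle_seat"): print(spotter.spot_point(l,"wrist"))
```

```text
13.275 [ 0.4564819  -0.30249701  0.23969496] [ 0.75445849  0.36290296 -0.39049654  1.81770743  0.28421778  0.98529465
  0.68093468] [-0.97309494 -0.27549242  0.30255648]
[[-0.44  0.9  -0.02]
 [ 0.9   0.43 -0.1 ]
 [-0.08 -0.06 -0.99]]
[{'pixel': [221.9, 280.7], 'conf': 0.59}]
[{'pixel': [216.3, 266.7], 'conf': 0.59}]
```

View pics/w8.png

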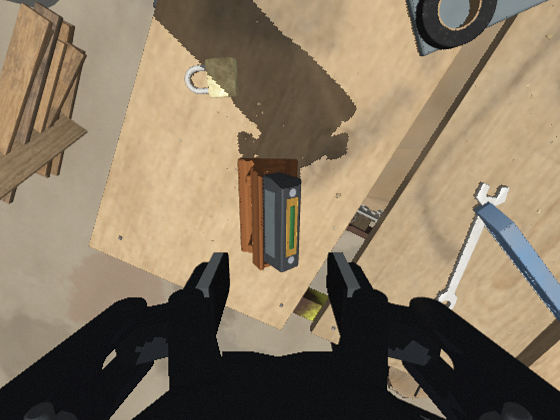

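Run:
```python
import cv2
i=cv2.imread("pics/w8.png")[150:280,220:320]; cv2.imwrite("pics/w8c.png",cv2.resize(i,None,fx=4.5,fy=4.5,interpolation=0))
```

```text
(no output)
```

View pics/w8c.png

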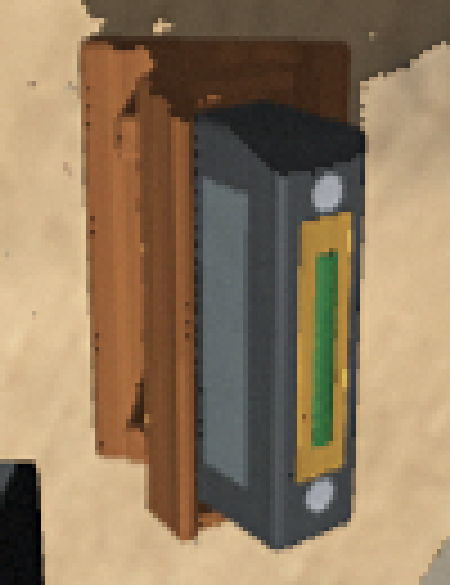

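```bash
cat > blk.py <<'E'
from h import *
def bpose(x,y,yaw,z=.036):
    Rc=R.from_euler('z',yaw).as_matrix(); s,c=np.sin(np.radians(35)),np.cos(np.radians(35))
    Rb=Rc@np.array([[c,0,-s],[0,1,0],[s,0,c]])
    return Rb, np.array([x,y,z])+Rb@[0,0,.02]
E
python3 - <<'E'
from blk import *
z=np.load("w8.npz");C=cam("wrist",dict(tool_pos=z['p'],tcp_rot=z['r']))
w=lambda a,b:np.array((a/4.5+220-.4,b/4.5+150-.4))
obs=[(.014,-.055,.02,w(276,173)),(.014,.055,.02,w(277,548)),(-.014,.055,.02,w(353,521)),(-.014,-.055,.02,w(365,141))]
def res(p,full=False):
    Rb,o=bpose(*p[:3],.036+p[3]*.001)
    Cc=(C[0],R.from_rotvec(p[4:7]*.004).as_matrix()@C[1],C[2])
    r=np.concatenate([proj(Cc,o+Rb@np.array(a[:3]))[0]-a[3] for a in obs])
    return r if full else np.r_[r,p[3:]]
S=least_squares(res,[.466,-.366,-2.68,0,0,0,0]);print(S.x.round(4),res(S.x,True).reshape(-1,2).round(1),np.sqrt(np.diag(np.linalg.inv(S.jac.T@S.jac))).round(4)[:4])
Rb,o=bpose(*S.x[:3]);print(o.round(4),Rb.round(3))
# cross-check in static cams
for n,q in (("scene",(358.3,186.8)),("side",(271.5,317.8))): print(n,proj(cam(n),o),q)
# target tool
Rt=np.column_stack([-Rb[:,1],Rb[:,0]*-1,-Rb[:,2]]) ;print(np.linalg.det(Rt))
st=monitor.get_state();Rc=R.from_rotvec(st['tcp_rot']).as_matrix()
for sg in (1,-1):
    Rt=np.column_stack([-Rb[:,1],sg*Rb[:,0],-Rb[:,2]])
    if np.linalg.det(Rt)>0: print("rot deg",np.degrees(R.from_matrix(Rt@Rc.T).as_rotvec()).round(1)); print(Rt.round(3))
for h in (-.003,.06,.1): print(h,(o+Rb[:,2]*h).round(4),((o+Rb[:,2]*h-st['tool_pos'])*1e3).round(0))
E
```

```text
[ 0.4655 -0.3653 -2.6909 -1.7036 -1.6795 -0.9462 -0.    ] [[-1.2 -4. ]
 [-1.2  3.4]
 [ 1.4  2.6]
 [ 1.  -0.7]] [0.0015 0.0015 0.0108 0.9629]
[ 0.4759 -0.3603  0.0524] [[-0.737  0.436  0.516]
 [-0.357 -0.9    0.25 ]
 [ 0.574  0.     0.819]]
scene [[357.4812491  185.87486343]] (358.3, 186.8)
side [[271.59374673 318.19380151]] (271.5, 317.8)
0.9999999999999998
rot deg [-9.6 30.4 -1.7]
[[-0.436  0.737 -0.516]
 [ 0.9    0.357 -0.25 ]
 [-0.    -0.574 -0.819]]
-0.003 [ 0.4743 -0.361   0.0499] [  16.  -61. -192.]
0.06 [ 0.5068 -0.3453  0.1015] [  48.  -46. -140.]
0.1 [ 0.5275 -0.3353  0.1343] [  69.  -36. -107.]
```

Request:
{"name": "servo_tool", "arguments": {
  "increments": [
    [[17,-9,-27,-2.4,7.6,-0.4,50],[17,-9,-27,-2.4,7.6,-0.4,50],[17,-9,-27,-2.4,7.6,-0.4,50],[18,-9,-26,-2.4,7.6,-0.4,50],[0,0,0,0,0,0,50],[0,0,0,0,0,0,50]]
  ]
}}

```text
t: 14.18
tool_pos: [0.5274, -0.3362, 0.135]
tcp_rot: [-1.447, -2.311, 0.728]
force: [-0.3, 0.0, 0.3]
gripper_width: 0.0499
```

```bash
cat > tgt.py <<'E'
from blk import *
Rb,o=bpose(.4655,-.3653,-2.6909)
Rt=np.column_stack([-Rb[:,1],-Rb[:,0],-Rb[:,2]])
if np.linalg.det(Rt)<0: Rt[:,1]*=-1
st=monitor.get_state();Rc=R.from_rotvec(st['tcp_rot']).as_matrix()
print(st['t'],st['tool_pos'].round(4),st['q'].round(2),st['force'].round(1))
print("rot deg",np.degrees(R.from_matrix(Rt@Rc.T).as_rotvec()).round(1))
print("rel in block",((st['tool_pos']-o)@Rb*1e3).round(1))
for h in (-.003,.03,.1): print(h,((o+Rb[:,2]*h-st['tool_pos'])*1e3).round(1))
E
python3 - <<'E'
from tgt import *
f=cams.grab_frame("wrist");cv2.imwrite("pics/w9.png",f)
C=cam("wrist",st)
for p in [(.014,-.055,.02),(.014,.055,.02),(-.014,.055,.02),(-.014,-.055,.02)]: print(proj(C,o+Rb@p).round(0))
E
```

```text
14.175 [ 0.5274 -0.3362  0.135 ] [ 0.42  0.88 -0.23  1.33  0.55  1.49  0.48] [-0.3  0.   0.3]
rot deg [ 0.   0.1 -0.1]
rel in block [  0.8   0.8 100.3]
-0.003 [-53.1 -24.9 -85.1]
0.03 [-36.1 -16.6 -58. ]
0.1 [ 0.1  0.9 -0.7]
[[259. 144.]]
[[261. 280.]]
[[295. 280.]]
[[298. 144.]]
```

View pics/w9.png

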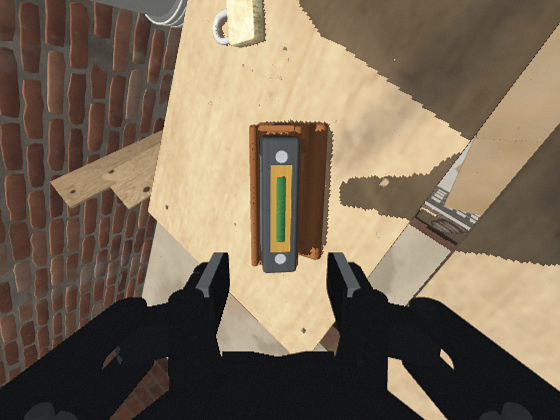

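Request:
{"name": "servo_tool", "arguments": {
  "increments": [
    [[-10.8,-4.4,-17,0,0,0,50],[-10.8,-4.4,-17,0,0,0,50],[-10.8,-4.4,-17,0,0,0,50],[-10.8,-4.4,-17,0,0,0,50],[-9.5,-4,-15,0,0,0,50],[0,0,0,0,0,0,50],[0,0,0,0,0,0,50]]
  ]
}}

```text
t: 15.1
tool_pos: [0.4747, -0.3581, 0.051]
tcp_rot: [-1.447, -2.31, 0.729]
force: [0.2, -0.1, 1.2]
gripper_width: 0.05
```

Run:
```python
from tgt import *
f=cams.grab_frame("wrist");cv2.imwrite("pics/w10.png",f)
f=cams.grab_frame("side");cv2.imwrite("pics/d10.png",cv2.resize(f[240:380,210:330],None,fx=5,fy=4,interpolation=0))
```

```text
15.1 [ 0.4747 -0.3581  0.051 ] [ 0.47  0.93 -0.21  1.47  0.6   1.3   0.43] [ 0.2 -0.1  1.2]
rot deg [ 0.  -0.  -0.1]
rel in block [-0.7 -2.5 -1.1]
-0.003 [-0.4 -3.  -1.1]
0.03 [16.6  5.2 25.9]
0.1 [52.7 22.7 83.2]
```

View pics/w10.png

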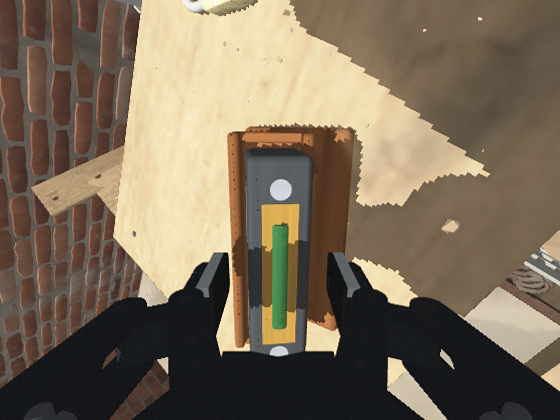

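View pics/d10.png

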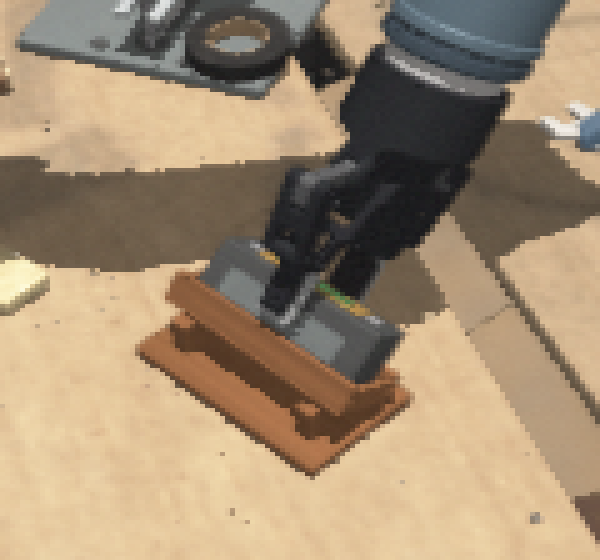

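Request:
{"name": "servo_tool", "arguments": {
  "increments": [
    [[0,0,0,0,0,0,0],[0,0,0,0,0,0,0],[0,0,0,0,0,0,0],[0,0,0,0,0,0,0]]
  ]
}}

```text
t: 15.7
tool_pos: [0.474, -0.3583, 0.0514]
tcp_rot: [-1.446, -2.308, 0.731]
force: [-1.5, 1.5, 5.3]
gripper_width: 0.0274
```

Request:
{"name": "servo_tool", "arguments": {
  "increments": [
    [[5.2,2.5,8.2,0,0,0,0],[10.3,5,16.4,0,0,0,0],[15.5,7.5,24.6,0,0,0,0],[15.5,7.5,24.6,0,0,0,0],[0,0,10,0,0,0,0],[0,0,0,0,0,0,0]]
  ]
}}

```text
t: 16.45
tool_pos: [0.5205, -0.336, 0.135]
tcp_rot: [-1.447, -2.309, 0.73]
force: [-1.2, -0.8, -2.0]
gripper_width: 0.0275
```

Run:
```python
from tgt import *
f=cams.grab_frame("wrist");cv2.imwrite("pics/w11.png",f)
f=cams.grab_frame("side");cv2.imwrite("pics/d11.png",cv2.resize(f[220:380,210:330],None,fx=4,fy=3.5,interpolation=0))
```

```text
16.45 [ 0.5205 -0.336   0.135 ] [ 0.42  0.87 -0.23  1.35  0.55  1.48  0.47] [-1.2 -0.8 -2. ]
rot deg [ 0.1 -0.  -0. ]
rel in block [ 5.7 -2.4 96.8]
-0.003 [-46.2 -25.  -85. ]
0.03 [-29.2 -16.8 -58. ]
0.1 [ 6.9  0.7 -0.7]
```

View pics/w11.png

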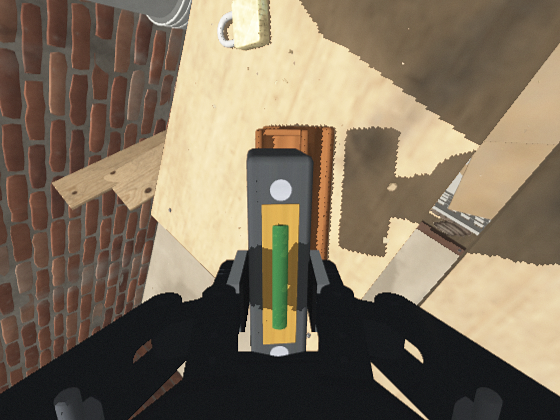

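View pics/d11.png

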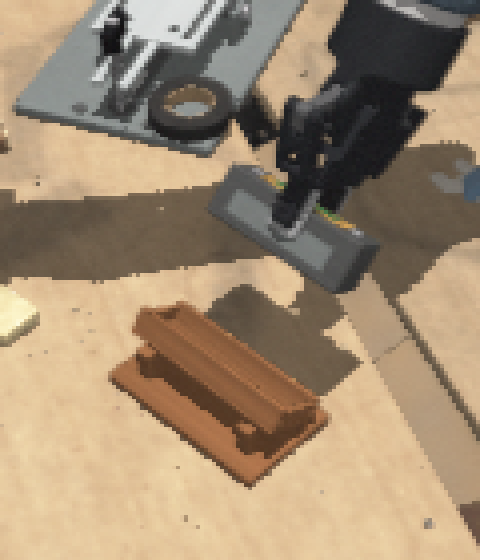

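Request:
{"name": "servo_tool", "arguments": {
  "increments": [
    [[0,0,30,3.8,-7.9,0,0],[0,0,30,3.8,-7.9,0,0],[0,0,30,3.8,-7.9,0,0],[0,0,30,3.8,-7.9,0,0],[4,35,0,0,0,10.3,0],[4,35,0,0,0,10.3,0],[4,35,0,0,0,10.3,0],[4,35,0,0,0,10.3,0]]
  ]
}}

```text
t: 17.55
tool_pos: [0.5349, -0.1953, 0.2531]
tcp_rot: [-0.618, -3.079, 0.002]
force: [0.8, 0.0, -2.9]
gripper_width: 0.0272
```

Request:
{"name": "servo_tool", "arguments": {
  "increments": [
    [[4,35,0,0,0,10.3,0],[4,35,0,0,0,10.3,0],[4,35,0,0,0,10.3,0],[4,35,0,0,0,10.3,0],[4,35,0,0,0,10.3,0],[4,35,0,0,0,10.3,0],[4,23,0,0,0,10.4,0],[0,0,0,0,0,0,0]]
  ]
}}

```text
t: 18.55
tool_pos: [0.5634, 0.0386, 0.2533]
tcp_rot: [1.313, -2.854, -0.003]
force: [0.2, -1.7, -2.1]
gripper_width: 0.0274
```

```bash
cat > tp.py <<'E'
from h import *
st=monitor.get_state();Rc=R.from_rotvec(st['tcp_rot']).as_matrix()
print(st['t'],st['tool_pos'].round(4),st['q'].round(2),st['force'].round(1),st['gripper_width'])
y=.859+np.pi;x=np.array([np.cos(y),np.sin(y),0]);z=np.array([0,0,-1.])
Rt=np.column_stack([x,np.cross(z,x),z])
print("rot deg",np.degrees(R.from_matrix(Rt@Rc.T).as_rotvec()).round(1))
print("to centre",((np.array([.565,.037,.080])-st['tool_pos'])*1e3).round(1))
E
python3 - <<'E'
from tp import *
f=cams.grab_frame("wrist");cv2.imwrite("pics/w12.png",f)
E
```

```text
18.55 [0.5634 0.0386 0.2533] [ 0.55  0.54 -0.96  1.71  0.48  1.15  1.88] [ 0.2 -1.7 -2.1] 0.02736685467724506
rot deg [-0.1 -0.1 -0.2]
to centre [   1.6   -1.6 -173.3]
```

View pics/w12.png

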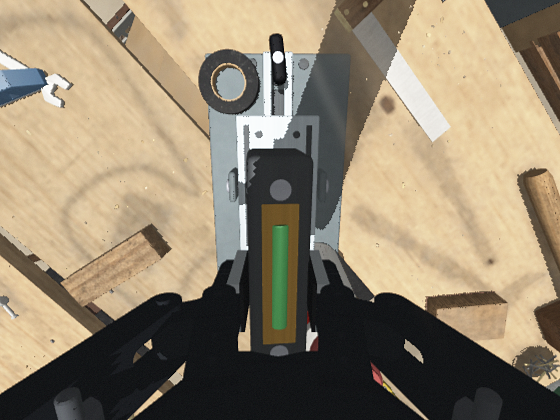

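Request:
{"name": "servo_tool", "arguments": {
  "increments": [
    [[1,-1,-40,0,0,0,0],[0,0,-45,0,0,0,0],[0,0,-45,0,0,0,0],[0,0,-20,0,0,0,0],[0,0,-10,0,0,0,0],[0,0,-5,0,0,0,0],[0,0,-3,0,0,0,0],[0,0,0,0,0,0,0]]
  ]
}}

```text
t: 19.6
tool_pos: [0.5659, 0.0364, 0.087]
tcp_rot: [-1.307, 2.854, -0.0]
force: [0.1, -0.2, -2.0]
gripper_width: 0.0275
```

Run:
```python
from tp import *
f=cams.grab_frame("scene");cv2.imwrite("pics/s13.png",cv2.resize(f[180:270,220:350],None,fx=6,fy=6,interpolation=0))
```

```text
19.6 [0.5659 0.0364 0.087 ] [ 0.44  0.75 -0.8   1.83  0.69  0.87  1.73] [ 0.1 -0.2 -2. ] 0.02748493786264561
rot deg [-0.1  0.1 -0. ]
to centre [-0.9  0.6 -7. ]
```

View pics/s13.png

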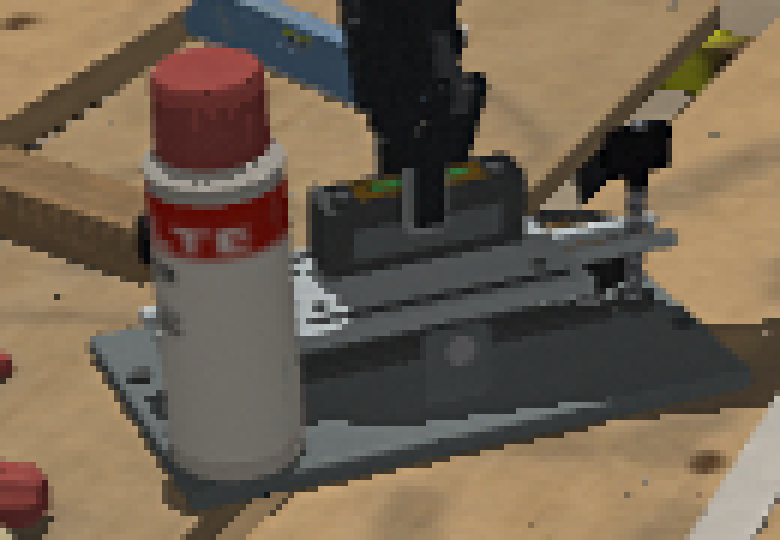

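Level over the plate, several mm clear. Lowering in small steps.

Request:
{"name": "servo_tool", "arguments": {
  "increments": [
    [[0,0,-2,0,0,0,0],[0,0,-2,0,0,0,0],[0,0,-1,0,0,0,0],[0,0,0,0,0,0,0]]
  ]
}}

```text
t: 20.15
tool_pos: [0.5654, 0.0362, 0.0813]
tcp_rot: [-1.308, 2.855, 0.0]
force: [-0.5, -0.5, -1.7]
gripper_width: 0.0274
```

Request:
{"name": "servo_tool", "arguments": {
  "increments": [
    [[0,0,-1,0,0,0,0],[0,0,-1,0,0,0,0],[0,0,0,0,0,0,0]]
  ]
}}

```text
t: 20.52
tool_pos: [0.5654, 0.036, 0.0808]
tcp_rot: [-1.308, 2.855, -0.002]
force: [-4.8, -3.1, 14.7]
gripper_width: 0.0274
```

Request:
{"name": "servo_tool", "arguments": {
  "increments": [
    [[0,0,1,0,0,0,0],[0,0,0,0,0,0,35],[0,0,0,0,0,0,50],[0,0,0,0,0,0,50]]
  ]
}}

```text
t: 21.02
tool_pos: [0.5656, 0.0365, 0.0803]
tcp_rot: [-1.308, 2.854, 0.001]
force: [-0.2, -0.0, 0.5]
gripper_width: 0.0499
```

Request:
{"name": "servo_tool", "arguments": {
  "increments": [
    [[0,0,20,0,0,0,50],[0,0,40,0,0,0,50],[0,0,50,0,0,0,50],[-20,-20,50,0,0,0,50],[-50,0,20,0,0,0,50],[-50,0,0,0,0,0,50],[-20,0,0,0,0,0,50],[0,0,0,0,0,0,50]]
  ]
}}

```text
t: 22.02
tool_pos: [0.4247, 0.0161, 0.2612]
tcp_rot: [-1.308, 2.855, -0.004]
force: [1.4, -0.6, -0.3]
gripper_width: 0.0501
```

Run:
```python
from tp import *
np.savez("w14.npz",p=st['tool_pos'],r=st['tcp_rot'])
f=cams.grab_frame("wrist");cv2.imwrite("pics/w14.png",f)
f=cams.grab_frame("scene");cv2.imwrite("pics/s14r.png",f);cv2.imwrite("pics/s14.png",cv2.resize(f[180:270,220:350],None,fx=6,fy=6,interpolation=0))
f=cams.grab_frame("side");cv2.imwrite("pics/d14.png",cv2.resize(f[120:270,180:350],None,fx=4,fy=4,interpolation=0))
```

```text
22.025 [0.4247 0.0161 0.2612] [ 0.85  0.27 -1.12  2.02  0.29  1.02  2.02] [ 1.4 -0.6 -0.3] 0.0501115819560008
rot deg [ 0.1  0.1 -0. ]
to centre [ 140.3   20.9 -181.2]
```

View pics/w14.png

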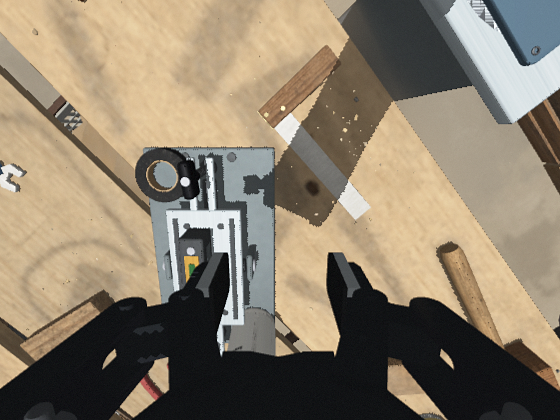

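View pics/s14.png

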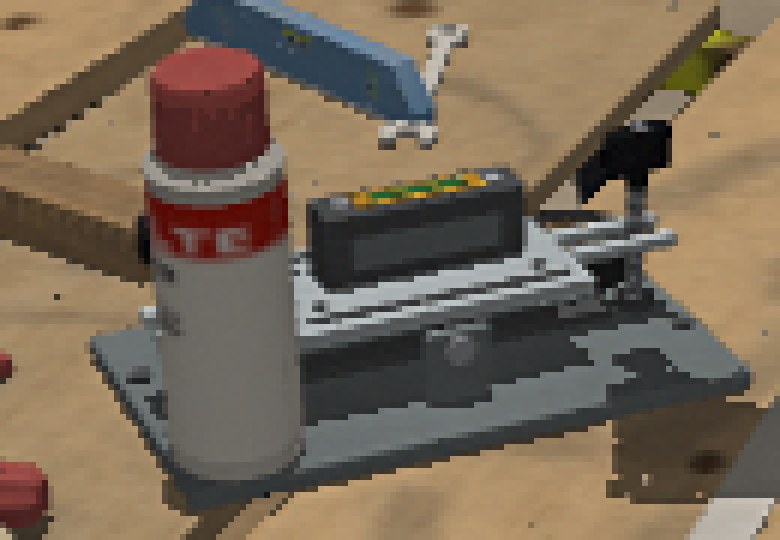

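View pics/d14.png

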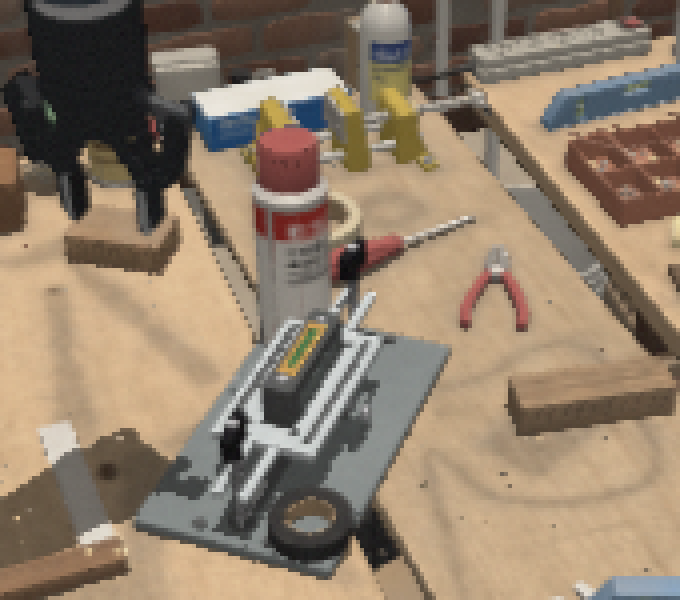

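Run:
```python
from edge import *
a,b=cv2.imread("pics/s3r.png"),cv2.imread("pics/s14r.png")
# plate right end / ears patch template shift
def shift(x0,x1,y0,y1):
    p=[cv2.cvtColor(i,cv2.COLOR_BGR2GRAY)[y0:y1,x0:x1].astype(np.float32) for i in (a,b)]
    return cv2.phaseCorrelate(*p)
print("plate right+ears",shift(304,336,212,236),"can",shift(240,272,180,262))
S=cam("scene")
p=lambda x,y:(x/6+219.5,y/6+179.5)
for nm,u,v in [("block bottom",p(322,287),p(520,252)),("block top near",p(318,214),p(520,188))]:
    q0,q1,sd=edge(b,u,v,w=1.5);print(nm,pitch(S,q0,q1,.859).round(4),sd.round(2))
q0,q1,sd=edge(b,p(310,460),p(740,379));print("bed",pitch(S,q0,q1,.859).round(4),sd.round(2))
```

```text
plate right+ears ((0.14905444240994292, 0.5424255670921365), 0.47215884551405907) can ((0.008764507295945023, 0.006927716514759652), 0.9982297529776891)
block bottom -0.0009 0.16
block top near -0.0003 0.57
bed 0.0088 0.34
```

Request:
{"name": "servo_tool", "arguments": {
  "increments": [
    [[1,7,0,0,0,-10,60],[1,7,0,0,0,-10,60],[1,7,0,0,0,-10,60],[1,7,0,0,0,-10,60],[1,7,0,0,0,-10,60],[1,7,0,0,0,-10,60],[1,7,0,0,0,-10,60],[1,3,0,0,0,-9,60]]
  ]
}}

```text
t: 23.18
tool_pos: [0.4344, 0.0694, 0.2604]
tcp_rot: [0.813, 3.033, 0.001]
force: [0.4, 0.6, -0.5]
gripper_width: 0.06
```

Request:
{"name": "servo_tool", "arguments": {
  "increments": [
    [[0,0,-5,-4.4,-7.6,0,60],[0,0,-5,-4.4,-7.6,0,60],[0,0,-5,-4.4,-7.6,0,60],[0,0,-5,-4.4,-7.6,0,60],[0,0,0,0,0,0,60],[0,0,0,0,0,0,60]]
  ]
}}

```text
t: 23.92
tool_pos: [0.4328, 0.0663, 0.241]
tcp_rot: [0.673, 2.515, -0.21]
force: [1.0, 0.1, 0.5]
gripper_width: 0.0599
```

Run:
```python
from h import *
s=monitor.get_state();print(s['t'],s['tool_pos'],s['force'])
np.savez("w15.npz",p=s['tool_pos'],r=s['tcp_rot'])
f=cams.grab_frame("wrist");cv2.imwrite("pics/w15.png",f)
cv2.imwrite("pics/w15c.png",cv2.resize(f[70:220,185:415],None,fx=3.4,fy=3.4,interpolation=0))
```

```text
23.925 [0.43276063 0.06627576 0.24095115] [1.00775554 0.09041298 0.52923048]
```

View pics/w15c.png

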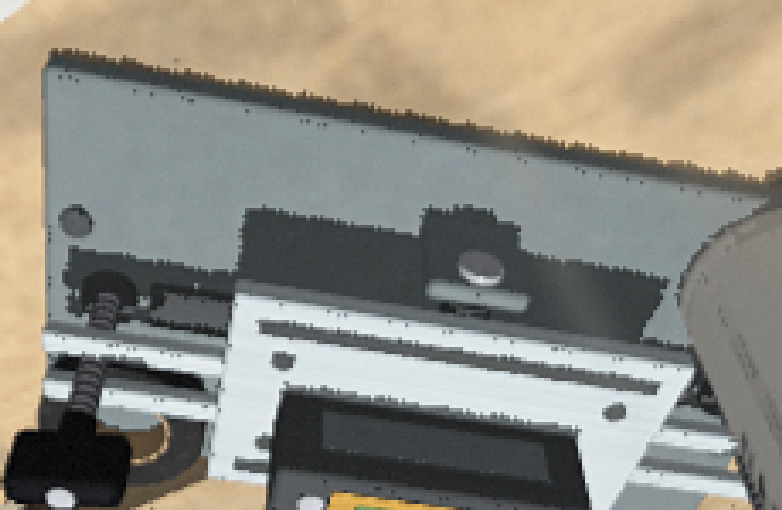

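Run:
```python
from edge import *
z=np.load("w15.npz");C=cam("wrist",dict(tool_pos=z['p'],tcp_rot=z['r']))
w=lambda a,b:(a/3.4+185-.35,b/3.4+70-.35)
im=cv2.imread("pics/w15.png")
for nm,a,b in [("bed",w(55,68),w(740,189)),("near",w(245,294),w(680,361)),("slotn",w(260,320),w(660,380)),("blk bottom near",w(285,388),w(575,430))]:
    p0,p1,sd=edge(im,a,b,w=1.8)
    print(nm,sd.round(2),np.round(p0-a,1),np.round(p1-b,1),[pitch(C,p0,p1,y).round(4) for y in (.855,.859,.863)])
```

```text
bed 0.19 [ 0.  -0.3] [-0.2  1.2] [np.float64(0.0027), np.float64(-0.0049), np.float64(-0.0125)]
near 0.17 [ 0.  -0.2] [-0.2  0.9] [np.float64(-0.0032), np.float64(-0.0084), np.float64(-0.0136)]
slotn 0.25 [ 0.2 -1. ] [-0.   0.2] [np.float64(-0.0037), np.float64(-0.0087), np.float64(-0.0137)]
blk bottom near 0.41 [ 0.3 -1.9] [ 0.1 -0.9] [np.float64(-0.0098), np.float64(-0.0142), np.float64(-0.0187)]
```

Run:
```python
from rig import ticket
print(ticket.job_done())
```

```text
the job is handed in; nothing more can be done
None
```

I levelled the plate and stood the block level on its middle, released and lengthwise, then handed the job in at about 24 s; no verdict was reported.

- **Levelling:** I gripped the knob beside the tape, the one clear of the spray can. I turned it about 115° clockwise, because the plate was about 0.10 rad low at that end.
- **Placing:** I drew the block out of the cradle along its own lean, turned it upright and set it on the plate. It touched at about 15 N before I opened the fingers.
- **Plate tilt:** Oblique wrist pictures before and after placing put the plate about 0.005 rad off the bedplate edge, against a limit of 0.02.
- **Block:** The pictures show it upright near the plate's centre, along its length. I did not measure its final offset from centre.
- **Other things:** The spray can showed no shift in the scene camera (about 0.01 px), and the tape looked unmoved by eye. I did not measure the tape, the sanding block or the offcut. The arm was clear of everything at the end.

**Checks that disagreed:**
- The first side-camera edge estimate suggested up to 0.024 rad of tilt. I set it aside as too sensitive to the stand's heading.
- An image comparison showed the ears shifted by about 0.5 px with changing shadows. The repeated wrist view did not confirm that.
- The last wrist estimate of the block's bottom edge differed from the bed edge by about 0.01 rad, on a noisy edge.

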